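Tighten the forming turret with its reversible ratchet

ROBOT

A 6-joint arm with a two-finger parallel gripper is mounted at the origin on the work surface. World frame = base frame: x ahead of the robot, y to its left, z up, the work surface at z = 0. Lengths are in m, angles in rad, forces in N, time in s.
With the tool pointing down it reaches from about 0.25 to 0.775 m from the base axis. Payload 4 kg.
Tool frame: the origin (TCP) lies at the very end of the fingers, on their centre line; the grasp point (between the pads) lies 19 mm behind it (robot.hold_point_z is the distance from the TCP to the grasp point, in m); z points along the fingers, y is the line along which they close (so a half turn about z gives the same grasp; the last joint's range is limited). The gripper opens to 94 mm and grips with 3 to 60 N. Pads are 16 mm wide; open, the fingers measure 119 mm over their backs; the gripper's body (75 mm by 177 mm) begins 78 mm behind the grasp point.
Start: joints at [-1.347, 0.087, 1.371, -0, 1.684, -0.103], TCP at [0.177, -0.521, 0.206] pointing down, gripper open.
Joint ranges: [-3.1, 3.1], [-0.76, 2.03], [0.27, 2.55], [-1.08, 4.22], [0.17, 2.65], [-2.57, 2.57]. Speed limits (rad/s): [2.79, 2.79, 3.14, 3.14, 3.14, 3.14].

INTERFACE

Orientations are given as [roll, pitch, yaw] about the fixed x, y, z axes, in that order (R = Rz(yaw) Ry(pitch) Rx(roll)).
In Python, from bench import robot gives the robot as it stands.
- The arm moves only by the tool carry_out, never from a script. Its argument "steps" is a list of rows, each a list of 3 entries, a list of its own where there are three numbers: the shift along the tool's x, y, z in m, then the turn about the tool's z in units of 10 degrees (1.0 is 10 degrees), then the closure, from -1 (fully open) to 1 (shut). In form: [[[tx, ty, tz], roll, jaw], ...]. A call has 1 to 10 rows; each row is the pose to reach, as a shift and turn from the pose commanded when the call began, along the tool's axes at that moment; what a row does not reach only later rows make up. A row lasts 1/8 s, in which the tool goes at most 62.5 mm and 10.7 degrees, less where a joint would pass 70% of its speed; a pose out of reach is approached as far as the arm can. A call with a gripper value outside its range is refused whole. The fingers move at their own pace and stop on an object; the grip force is fixed at half the most. Time passes only in rows, so rows that repeat a pose let the fingers close. It gives the time, the measured TCP pose, the force, the opening and the grip force at its end, in the units of the state.
- robot.get_obs(): the state, without advancing time (a new reading comes with each control period).
- robot.snapshot(name): name is "scene" or "top" or "wrist"; returns a dict with "image" (400x640x3 uint8, red, green, blue), "z_map" (400x640 float32, m along the optical axis (not along the pixel's ray), 0 where there is no reading), "mtx" (3x3 intrinsics, pixels), "D" ([k1, k2, p1, p2, k3] as OpenCV has them; the pictures are not rectified), "R" (3x3) and "t" (3): a world point X has camera coordinates R X + t. Camera axes: x right, y down, z forward; pixel columns grow to the right and rows downward; lengths in m; the calibration is good to about 2 mm. A picture is of the moment at which its call begins.
- robot.close_job(): hands the job in; it is judged then, once.
The state is a dict: "time": time; "joint_positions": joint angles; "qvel": joint speeds; "joint_torque": joint torques, N m; "tool_pos": TCP position; "ee_rot": TCP orientation; "wrist_force": force on the tool from outside, world axes, zero at the start; "wrist_torque": the same for the moment, N m; "width": finger opening in m; "finger_force": force on a finger pad.
Only numpy, scipy, OpenCV 4.12 (cv2) and the standard library are available. Lean on these libraries where they do the work, as an engineer would, in place of code of your own. Each camera call takes 0.05 s, during which the arm holds its last target. There are 200 camera calls.

TASK

The forming turret has been put back together after washing, and its clamp nut is still loose. Gently throw the reversing lever on the ratchet head across from loosening to tightening, swing the handle counter-clockwise right back to its stop to feel that it now clicks round freely without turning the nut, then work the handle to and fro to run the nut down clockwise until it is tight: about 15 N of pull at the middle of the grip, never more than 18 N, for the plastic discs crack. Let go, leave the lever on tightening, and do not disturb the other things on the bench.

Things in the scene. Friction and masses are not known exactly. Their poses are not given: they have to be found in the camera images.
- stand: Forming turret on its stand, fixed: steel base 200 x 200 mm, two white discs (180, 190 mm) with six white cups between, four columns 16 mm thick, 146 mm high, 100 mm from the centre. Origin: on the bench under the vertical centre axis about which nut and handle turn. The handle points along -x of this frame when handle is 0.
- handle (a joint): Swing of the ratchet handle about the turret axis, rad, counter-clockwise from above positive; front columns stop it at -0.65 and +0.65. Freewheeling it clicks over 0.314 rad teeth and takes 2 to 5 N at the grip's middle; driving, it first falls back up to one tooth, then turns the loose nut at 6 (slow) to 9 N (brisk). Stays where left. A push against a column stop is not a tight nut.
- grip_mid (a point): Middle of the handle's level round black grip, on its centre line, 160 mm from the turret axis, 128 mm above the bench. Grip 25 mm thick, from 113 to 205 mm from the axis; inward a steel rod 14 mm thick leads to the ratchet head (82 mm across, top 141 mm above the bench). Site x points outward along the handle, z up. Below the grip is free space, and the stand's base 20 mm high.
- lever_turn (a joint): Reversing lever on the ratchet head, rad, clockwise from above positive; pivot 41 mm from the turret axis on the handle's line; points outward along it at 0. A spring throws it off the middle: -0.37 to -0.55 (tip counter-clockwise) LOOSENS, +0.37 to +0.55 (tip clockwise, less as its pawl rides a tooth) TIGHTENS and freewheels counter-clockwise. Takes 3 to 6 N at the pin; over 20 N spoils it.
- lever_pin (a point): Centre of the free part of the lever's upright round steel thumb pin: 12 mm thick, free from 146 to 171 mm above the bench, 40 mm from the lever's pivot. The rod below has its top at 135 mm; nothing near is higher than 146 mm but the nut's stud on the axis (168 mm). Site x points outward along the lever, z up. Past the middle the lever goes over by itself.
- nut_turn (a joint): Turn of the clamp nut, rad, clockwise (tightening) positive. Starts loose at 0 to 0.3 and meets the collar at 1.5 to 2.3: where exactly differs each time and is found only by feel. From there the steady pull at the grip climbs from about 6 N by about 0.4 N per mm that the grip moves. Holds by its own friction when let go.
- nut: The same steel clamp nut: hexagon 33 mm across corners coming up through the ratchet head, top 154 mm above the bench, stud end to 168 mm. Origin: on the turret axis at bench height, z up; it turns with nut_turn.
- collar: White plastic ring 64 mm across, 7 mm high, on the upper disc under the ratchet head; the nut tightens down on it. Fixed. Origin: on the turret axis at bench height. Load between the seating faces of nut and collar under a steady pull at the middle of the grip: about 30 N at 11 N, 53 N at 15 N, 68 N at 18 N; eased to 25 to 30 N after letting go.
- lever: The reversing lever as a part. Origin: on its pivot axis at bench height; x along the lever.
- spare_cup_mid (a point): Bystander: loose white plastic forming cup, 44 mm across, 36 mm high; point at its centre.
- nozzle_mid (a point): Bystander: loose brass dough nozzle, a cone 42 mm across and 45 mm high; point at its centre.
- star_knob_mid (a point): Bystander: loose black three-lobed clamp knob, 44 mm across, 18 mm high with a short upright stud; point at its centre.
- scraper_mid (a point): Bystander: loose steel dough scraper with black back bar, 90 x 120 mm, 20 mm high; point near its centre.
- spanner_mid (a point): Bystander: loose open-ended spanner lying flat; point at its middle.
- prep_bowl_mid (a point): Bystander: loose steel bowl, 124 mm across, 52 mm high; point at its centre.
- spice_jar_mid (a point): Bystander: loose clear jar with white cap, 56 mm across, 85 mm high; point at its centre.

How it is judged:
By the outcome, as a careful person would: the job done as asked, in the order asked, and still so for the second after the job is handed in, with the robot touching nothing.
It also fails if it takes over 72 s, if anything falls off the work surface, if the arm or the gripper's body presses on something with over 40 N, if the wrist force passes 120 N, or if a joint passes its speed limit or range.

## Working session

There is one attempt and no reset: what is moved stays moved. The work goes in short steps, Python scripts to look and compute and a tool call to move; the robot and the scene stay as the last step left them, time stands still between calls to the robot, and variables do not carry over. Pictures are saved under pics/ and viewed, at most 10 in all, crops included, and the job is handed in when it is done.

Besides the shell and the picture viewer there is one more tool, called as name(argument=value, ...) on one line, values as JSON. carry_out: Moves the arm, as the interface text tells. Its arguments: {"type":"object","properties":{"steps":{"type":"array","items":{"type":"array"}}},"required":["steps"]}

```bash
mkdir -p pics; ls
python3 - <<'E'
from bench import robot
import cv2,numpy as np
o=robot.get_obs();print({k:np.round(v,3).tolist() for k,v in o.items()})
for n in("scene","top"):
    s=robot.snapshot(n);cv2.imwrite(f"pics/{n}0.png",s["image"][:,:,::-1]);np.savez(f"pics/{n}0.npz",**s)
    print(n,s["mtx"].round(1).tolist(),s["D"],np.round(s["R"],3).tolist(),s["t"])
E
```

```text
pics
{'time': 0.0, 'joint_positions': [-1.347, 0.088, 1.372, 0.0, 1.684, -0.103], 'qvel': [-0.001, 0.0, -0.001, -0.001, 0.001, -0.0], 'joint_torque': [0.0, -34.018, -30.243, 0.072, 0.033, -0.0], 'tool_pos': [0.176, -0.52, 0.204], 'ee_rot': [-3.139, -0.0, 0.327], 'wrist_force': [0.429, 0.59, 0.161], 'wrist_torque': [-0.032, 0.055, 0.01], 'finger_force': 0.0, 'width': 0.094}
scene [[369.8, 0.0, 321.6], [0.0, 369.8, 192.7], [0.0, 0.0, 1.0]] [-0.02210336  0.          0.          0.          0.        ] [[-0.843, 0.538, 0.01], [0.352, 0.566, -0.745], [-0.406, -0.625, -0.667]] [ 0.4321559  -0.12793359  1.30677979]
top [[410.9, 0.0, 317.2], [0.0, 410.9, 197.2], [0.0, 0.0, 1.0]] [-0.01700001  0.          0.          0.          0.        ] [[-0.022, -1.0, -0.008], [-0.997, 0.022, -0.074], [0.074, 0.006, -0.997]] [0.05170776 0.53022775 1.18679278]
```

View pics/top0.png

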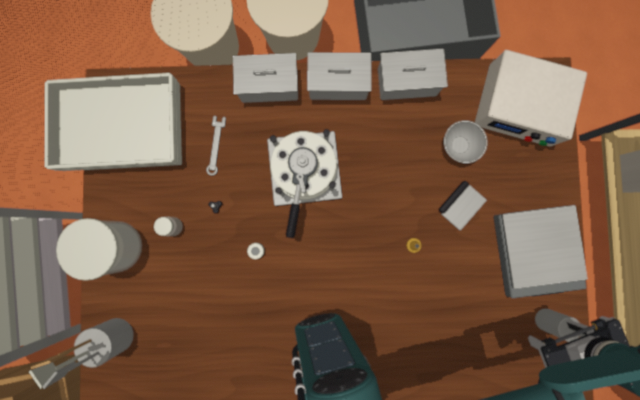

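View pics/scene0.png

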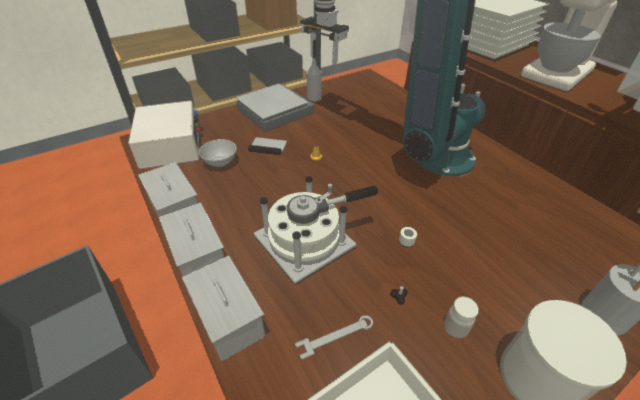

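The top view shows the turret at about (302,160), with the grip running from (297,207) to (292,236) towards the robot. The cup is at (256,251), the nozzle at (414,245) and the knob at (215,206). Next I'll crop in closer and measure.

```bash
cat > h.py <<'E'
import numpy as np,cv2
def ray(s,px):
    u=cv2.undistortPoints(np.array(px,float).reshape(-1,1,2),s["mtx"],s["D"]).reshape(-1,2)
    d=np.c_[u,np.ones(len(u))]@s["R"]; return -s["R"].T@s["t"],d
def onplane(s,px,z):
    c,d=ray(s,px); return c+d*((z-c[2])/d[:,2])[:,None]
def proj(s,X):
    return cv2.projectPoints(np.array(X,float).reshape(-1,3),cv2.Rodrigues(np.array(s["R"]))[0],np.array(s["t"]),s["mtx"],s["D"])[0].reshape(-1,2)
def blobs(mask,amin):
    n,l,st,ce=cv2.connectedComponentsWithStats(mask.astype(np.uint8))
    return [(ce[i],st[i],l==i) for i in range(1,n) if st[i][4]>=amin]
E
python3 - <<'E'
from h import *
s=dict(np.load("pics/top0.npz"));im=s["image"]
m=(im.max(2)<55); m[:, :255]=0;m[:,350:]=0;m[:120]=0;m[245:]=0
for c,st,l in blobs(m,6): print(c.round(1),st,onplane(s,c,.146).round(4),onplane(s,c,.128).round(4))
a=cv2.resize(im[120:245,250:350],None,fx=4.7,fy=4.7,interpolation=cv2.INTER_CUBIC)
s2=dict(np.load("pics/scene0.npz"))
b=cv2.resize(s2["image"][165:290,240:390],None,fx=2.2,fy=2.2,interpolation=cv2.INTER_CUBIC)
o=np.zeros((590,800,3),np.uint8);o[:a.shape[0],:a.shape[1]]=a;o[:b.shape[0],470:470+b.shape[1]]=b
cv2.imwrite("pics/c0.png",o[:,:,::-1])
E
```

```text
[292.7 220.8] [286 205  14  33 291] [[0.4612 0.1048 0.146 ]] [[0.4616 0.106  0.128 ]]
```

View pics/c0.png

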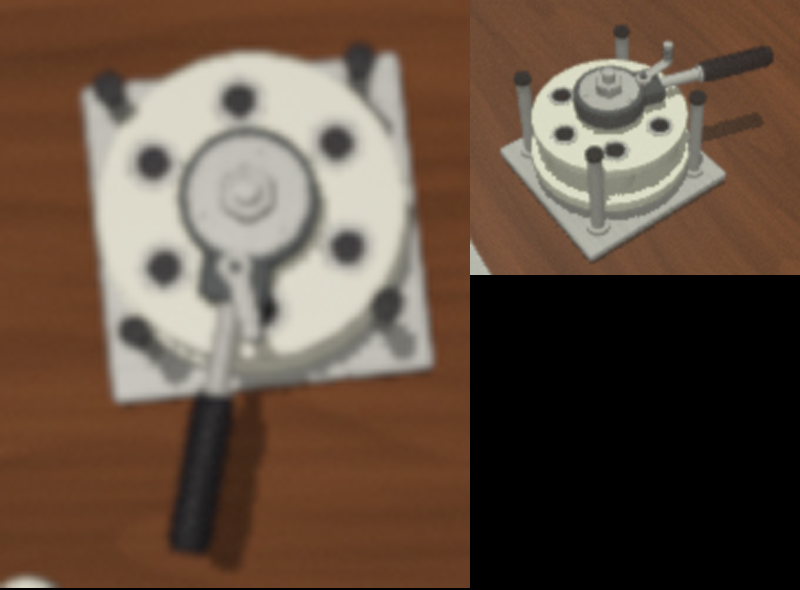

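The crop shows the lever tip deflected right, which is counter-clockwise, so it's on loosening. The handle is slightly clockwise of the stand's centre line. I'll measure the axis from the column tops and stud, then the handle angle and the pin.

Run:
```python
from h import *
s=dict(np.load("pics/top0.npz"));s2=dict(np.load("pics/scene0.npz"))
c=lambda p:np.array(p,float)/4.7+[249.6,119.6]
col=onplane(s,c([(108,86),(360,57),(387,303),(135,333)]),.146);A=col.mean(0)
print("cols",col.round(4).tolist(),"c",A.round(4),"r",np.linalg.norm(col[:,:2]-A[:2],axis=1))
d=col-A;ang=np.arctan2(d[:,1],d[:,0]);print("psi",np.unwrap(ang-np.array([np.pi/4,-np.pi/4,-3*np.pi/4,3*np.pi/4])))
print("stud",onplane(s,c([(247,190)]),.168))
g2=lambda p:np.array(p,float)/2.2+[239.7,164.7]
col2=onplane(s2,g2([(523,78),(622,31),(697,98),(595,154)]) -[470/2.2,0],.146);print("scene cols",col2.round(4).tolist(),col2.mean(0))
print("stud2",onplane(s2,g2([(608,70)])-[470/2.2,0],.168))
im=s["image"];m=im.max(2)<60;m[:203]=0;m[245:]=0;m[:,:280]=0;m[:,303:]=0
b=max(blobs(m,50),key=lambda b:b[1][4]);ys,xs=np.nonzero(b[2])
P=onplane(s,np.c_[xs,ys],.128)[:,:2];mu=P.mean(0);u=np.linalg.svd(P-mu,full_matrices=0)[2][0];u*=-np.sign(u[0])
t=(P-mu)@u;print("grip",mu,"dir",u,"ang-pi",np.arctan2(u[1],u[0])%(2*np.pi)-np.pi,"len",np.ptp(t),"dist",np.linalg.norm(mu-A[:2]),"bearing",np.arctan2(*(mu-A[:2])[::-1])%(2*np.pi)-np.pi)
# pin top z .171, pivot ~ z.146
pin=onplane(s,c([(249,351)]),.171);piv=onplane(s,c([(236,266)]),.146)
print("pin",pin,"piv",piv,np.linalg.norm(pin-piv),np.linalg.norm(piv[0,:2]-A[:2]),np.arctan2(*(pin-piv)[0,1::-1])%(2*np.pi)-np.pi)
print("pin2",onplane(s2,g2([(668,45)])-[470/2.2,0],.171))
```

```text
cols [[0.6827, 0.1546, 0.146], [0.696, 0.0116, 0.146], [0.5557, -0.0002, 0.146], [0.542, 0.1413, 0.146]] c [0.6191 0.0768 0.146 ] r [0.10047004 0.10081398 0.09978473 0.10052306]
psi [0.09978014 0.08198344 0.09696343 0.08875402]
stud [[0.61774026 0.0760972  0.168     ]]
scene cols [[0.6957, 0.0181, 0.146], [0.5583, 0.0059, 0.146], [0.5478, 0.1481, 0.146], [0.6833, 0.16, 0.146]] [0.6212629  0.08302574 0.146     ]
stud2 [[0.61942218 0.07814857 0.168     ]]
grip [0.46165742 0.10600153] dir [-0.98317995  0.18263948] ang-pi -0.18367042069539963 len 0.0874013590416828 dist 0.1600931820231437 bearing -0.18336127676378666
pin [[0.5283619  0.07656435 0.171     ]] piv [[0.57846258 0.08399792 0.146     ]] 0.05648306026517664 0.04123543987782861 0.1472980367119856
pin2 [[0.54211723 0.08066574 0.171     ]]
```

Run:
```python
from h import *
s=dict(np.load("pics/top0.npz"));s2=dict(np.load("pics/scene0.npz"))
A=np.array([.6185,.0768]);h=-.183
u=lambda a:-np.array([np.cos(a),np.sin(a)])
piv=A+.041*u(h)
for r in(.3,.37,.45,.55):
    p=piv+.04*u(h+r)
    X=[[*p,.146],[*p,.171]]
    print(r,p.round(4),"topcrop",((proj(s,X)-[249.6,119.6])*4.7).round(0).tolist(),"scene",proj(s2,X).round(1).tolist())
a=cv2.resize(s["image"][165:210,285:320],None,fx=12,fy=12,interpolation=cv2.INTER_CUBIC)
b=cv2.resize(s2["image"][175:215,300:345],None,fx=8,fy=8,interpolation=cv2.INTER_CUBIC)
o=np.zeros((560,800,3),np.uint8);o[:a.shape[0],:a.shape[1]]=a;o[:b.shape[0],430:430+b.shape[1]]=b
cv2.imwrite("pics/c1.png",o[:,:,::-1])
```

```text
0.3 [0.5385 0.0796] topcrop [[245.0, 337.0], [243.0, 333.0]] scene [[330.4, 191.9], [330.7, 184.4]]
0.37 [0.5389 0.0768] topcrop [[250.0, 336.0], [248.0, 332.0]] scene [[329.7, 191.3], [329.9, 183.9]]
0.45 [0.5396 0.0737] topcrop [[256.0, 335.0], [254.0, 330.0]] scene [[328.8, 190.7], [329.0, 183.3]]
0.55 [0.5408 0.0699] topcrop [[262.0, 332.0], [261.0, 328.0]] scene [[327.6, 190.1], [327.8, 182.6]]
```

View pics/c1.png

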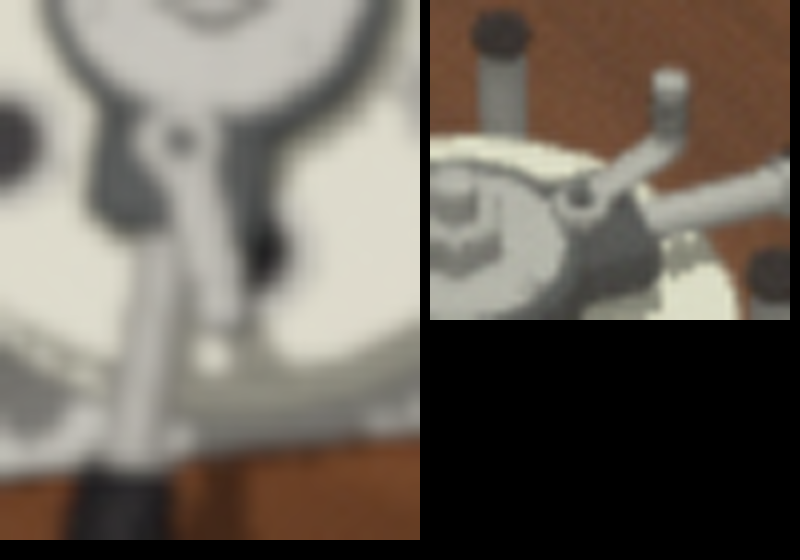

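The scene view puts the pin top at pixel (330,184.4), which matches a lever angle of about -0.4 and the pin at about (0.539, 0.076). I'll move beside the pin on its -y side with the fingers closed.

carry_out(steps=[[[0.05,-0.04,0],-1.0,1],[[0.1,-0.08,0],-2.0,1],[[0.15,-0.12,0],-3.0,1],[[0.2,-0.16,0],-4.0,1],[[0.25,-0.2,0],-5.0,1],[[0.3,-0.24,0],-6.0,1],[[0.35,-0.28,0],-7.0,1],[[0.4,-0.32,0],-8.0,1],[[0.45,-0.36,0],-9.0,1],[[0.49,-0.4,0],-10.0,1]])

```text
time: 1.35
tool_pos: [0.5092, 0.0102, 0.2049]
ee_rot: [-3.141, 0.0, 2.078]
wrist_force: [0.8, -0.9, 0.6]
width: 0.001
finger_force: 0.0
```

```bash
cat >> h.py <<'E'
def state(robot):
    o=robot.get_obs();p=np.array(o["tool_pos"]);yaw=o["ee_rot"][2]
    print("t",round(o["time"],2),"tcp",p.round(4),"rpy",np.round(o["ee_rot"],3),"F",np.round(o["wrist_force"],2),"q6",np.round(o["joint_positions"][5],2),"w",round(o["width"],4),"ff",round(o["finger_force"],1));return o,p,yaw
def totool(yaw,d):
    c,s_=np.cos(yaw),np.sin(yaw);return np.array([d[0]*c+d[1]*s_,d[0]*s_-d[1]*c,-d[2]])
E
python3 - <<'E'
from h import *;from bench import robot
o,p,y=state(robot);print(totool(y,np.array([.5337,.047,.152])-p),-(2.96-y)/np.radians(10))
E
```

```text
t 1.35 tcp [0.5092 0.0102 0.2049] rpy [-3.141  0.     2.078] F [ 0.82 -0.85  0.65] q6 -0.6 w 0.001 ff 0.0
[0.02028654 0.03924262 0.05293008] -5.053770633541483
```

carry_out(steps=[[[0.01,0.01,0],-1.0,1],[[0.02,0.02,0],-2.0,1],[[0.02,0.03,0],-3.0,1],[[0.02,0.039,0],-4.0,1],[[0.02,0.039,0.01],-5.05,1],[[0.02,0.039,0.03],-5.05,1],[[0.02,0.039,0.053],-5.05,1],[[0.02,0.039,0.053],-5.05,1],[[0.02,0.039,0.053],-5.05,1]])

```text
time: 2.48
tool_pos: [0.5335, 0.0446, 0.153]
ee_rot: [3.142, 0.001, 2.954]
wrist_force: [0.4, -0.4, 0.6]
width: 0.0004
finger_force: 0.0
```

Run:
```python
from h import *;from bench import robot
o,p,y=state(robot)
s=robot.snapshot("scene");b=cv2.resize(s["image"][125:235,250:390],None,fx=5,fy=5,interpolation=cv2.INTER_CUBIC)
cv2.imwrite("pics/c2.png",b[:,:,::-1])
```

```text
t 2.48 tcp [0.5335 0.0446 0.153 ] rpy [3.142e+00 1.000e-03 2.954e+00] F [ 0.42 -0.44  0.58] q6 -1.41 w 0.0004 ff 0.0
```

View pics/c2.png

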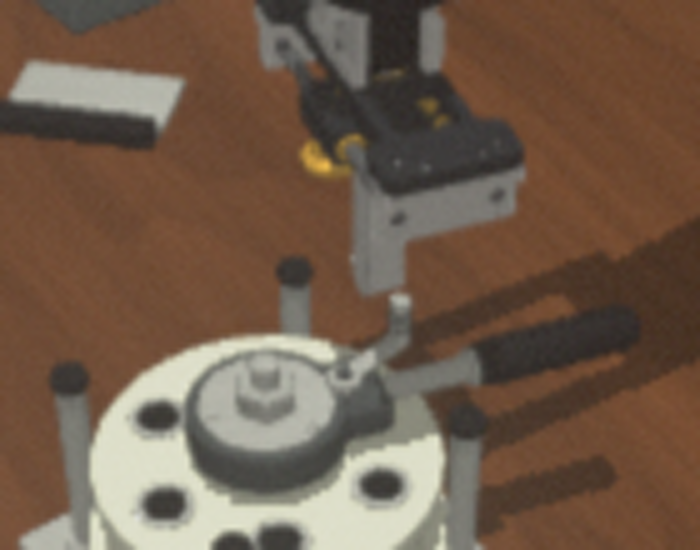

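The closed fingers stand on the far (-y) side of the pin with a gap of about 12 mm. Now I'll push gently.

carry_out(steps=[[[0,0.003,0],0,1],[[0,0.006,0],0,1],[[0,0.009,0],0,1],[[0,0.011,0],0,1],[[0,0.013,0],0,1],[[0,0.015,0],0,1],[[0,0.017,0],0,1],[[0,0.019,0],0,1],[[0,0.021,0],0,1],[[0,0.023,0],0,1]])

```text
time: 3.78
tool_pos: [0.5377, 0.0675, 0.1524]
ee_rot: [3.141, 0.0, 2.954]
wrist_force: [-2.7, 0.0, 0.5]
width: 0.0003
finger_force: 0.6
```

carry_out(steps=[[[0,0.002,0],0,1],[[0,0.004,0],0,1]])

```text
time: 4.03
tool_pos: [0.5385, 0.0715, 0.1525]
ee_rot: [3.141, 0.0, 2.954]
wrist_force: [-0.3, -1.4, 0.2]
width: 0.0008
finger_force: 0.3
```

Run:
```python
from h import *;from bench import robot
o,p,y=state(robot)
s=robot.snapshot("scene");b=cv2.resize(s["image"][125:235,250:390],None,fx=5,fy=5,interpolation=cv2.INTER_CUBIC)
cv2.imwrite("pics/c3.png",b[:,:,::-1])
```

```text
t 4.03 tcp [0.5385 0.0715 0.1525] rpy [3.141 0.    2.954] F [-0.34 -1.43  0.17] q6 -1.36 w 0.0008 ff 0.3
```

View pics/c3.png

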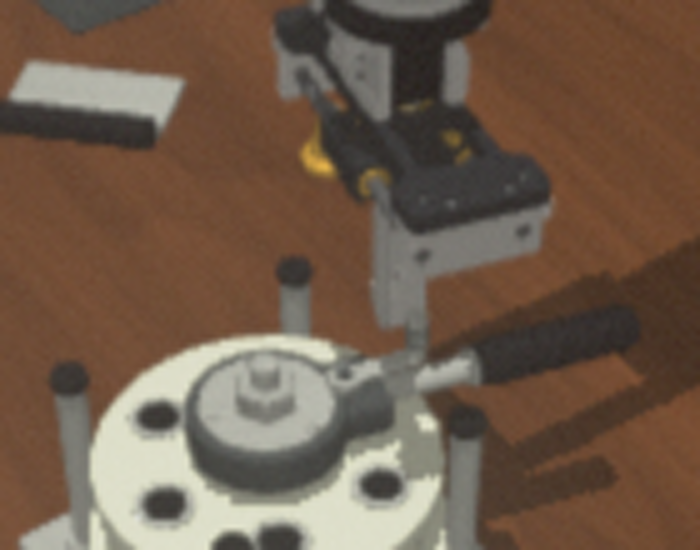

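The pin, at about (417,340) in the crop, is now nearly in line with the rod and the force is small. I'll push a few more mm past the middle.

carry_out(steps=[[[0,0.002,0],0,1],[[0,0.004,0],0,1],[[0,0.006,0],0,1],[[0,0.008,0],0,1]])

```text
time: 4.58
tool_pos: [0.5399, 0.0793, 0.1525]
ee_rot: [3.141, 0.0, 2.954]
wrist_force: [-0.5, -0.1, 0.2]
width: 0.0006
finger_force: 0.0
```

Run:
```python
from h import *;from bench import robot
o,p,y=state(robot)
s=robot.snapshot("scene");b=cv2.resize(s["image"][125:235,250:390],None,fx=5,fy=5,interpolation=cv2.INTER_CUBIC)
cv2.imwrite("pics/c4.png",b[:,:,::-1])
```

```text
t 4.58 tcp [0.5399 0.0793 0.1525] rpy [3.141 0.    2.954] F [-0.47 -0.13  0.24] q6 -1.34 w 0.0006 ff 0.0
```

View pics/c4.png

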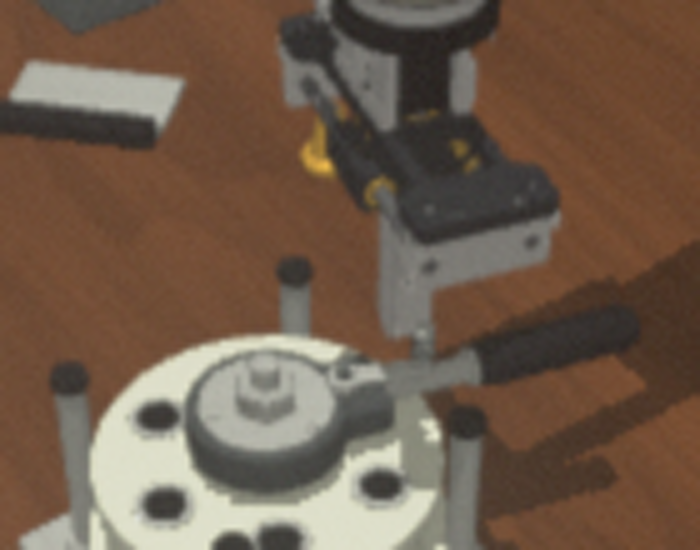

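The force is now near zero and the pin shows at about (423,335), so I'll check that against the projected positions.

Run:
```python
from h import *;from bench import robot
s2=dict(np.load("pics/scene0.npz"))
A=np.array([.6185,.0768]);h=-.183
u=lambda a:-np.array([np.cos(a),np.sin(a)])
piv=A+.041*u(h)
for r in(.4,.2,0,-.2,-.4,-.5):
    p=piv+.04*u(h+r);print(r,p.round(4),((proj(s2,[[*p,.15],[*p,.171]])-[249.6,124.6])*5).round(0).tolist())
X=[[*(A+.16*u(h+d)),.128] for d in (0,-.1,-.2)];print(((proj(s2,X)-[249.6,124.6])*5).round(0).tolist())
```

```text
0.4 [0.5391 0.0756] [[399.0, 327.0], [400.0, 295.0]]
0.2 [0.5382 0.0836] [[409.0, 335.0], [410.0, 303.0]]
0 [0.5389 0.0915] [[417.0, 344.0], [418.0, 313.0]]
-0.2 [0.5411 0.0992] [[422.0, 354.0], [423.0, 323.0]]
-0.4 [0.5448 0.1063] [[423.0, 365.0], [425.0, 334.0]]
-0.5 [0.5472 0.1095] [[423.0, 371.0], [424.0, 339.0]]
[[554.0, 339.0], [566.0, 358.0], [576.0, 379.0]]
```

The pin top at about (423,325) in the crop fits a lever angle of +0.2 to +0.4 with no contact force, so it has gone over. I'll back off, lift, and move above the grip with the jaws half open.

carry_out(steps=[[[0,-0.008,0],0,1],[[0,-0.012,-0.01],0,1],[[0,-0.012,-0.04],0,1],[[0.02,-0.01,-0.055],0,0],[[0.05,0,-0.055],0,-0.05],[[0.083,0.0115,-0.055],0,-0.05],[[0.083,0.0115,-0.055],0,-0.05],[[0.083,0.0115,-0.055],0,-0.05]])

```text
time: 5.62
tool_pos: [0.4611, 0.1053, 0.2081]
ee_rot: [-3.142, 0.002, 2.953]
wrist_force: [0.7, 0.6, 0.6]
width: 0.0473
finger_force: 0.0
```

Run:
```python
from h import *;from bench import robot
o,p,y=state(robot);print(totool(y,np.array([.4612,.106,.109])-p))
s=robot.snapshot("scene");b=cv2.resize(s["image"][125:235,250:390],None,fx=5,fy=5,interpolation=cv2.INTER_CUBIC)
cv2.imwrite("pics/c5.png",b[:,:,::-1])
```

```text
t 5.62 tcp [0.4611 0.1053 0.2081] rpy [-3.142e+00  2.000e-03  2.953e+00] F [0.68 0.57 0.59] q6 -1.28 w 0.0473 ff 0.0
[4.66940622e-06 6.74843961e-04 9.91062240e-02]
```

View pics/c5.png

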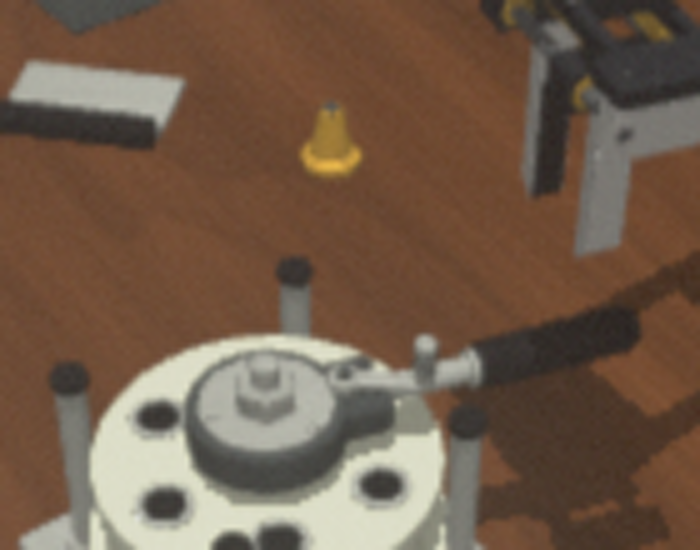

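With the hand clear, the pin top at (427,341) gives about +0.45, so the lever is fully on tightening. The grip is unmoved. I'll descend over the grip and narrow the jaws loosely around it.

carry_out(steps=[[[0,0.0005,0.03],0,-0.05],[[0,0.0005,0.06],0,-0.05],[[0,0.0005,0.085],0,-0.05],[[0,0.0005,0.099],0,-0.05],[[0,0.0005,0.099],0,0.3],[[0,0.0005,0.099],0,0.3]])

```text
time: 6.42
tool_pos: [0.4614, 0.1062, 0.1096]
ee_rot: [3.141, 0.002, 2.953]
wrist_force: [0.1, -0.4, -0.1]
width: 0.0343
finger_force: 0.0
```

```bash
cat >> h.py <<'E'
A=np.array([.6185,.0768]);PSI=.092
def u(a): return -np.array([np.cos(a),np.sin(a)])
def plan(robot,ths,R=.16,z=.109):
    o,p,y=state(robot);d=p[:2]-A;th=np.arctan2(-d[1],-d[0]);t=np.array([u(th)[1],-u(th)[0]])
    F=np.array(o["wrist_force"]);M=np.array(o["wrist_torque"])
    print("tcp angle",th.round(4),"handle~",(th-PSI).round(4),"r",np.linalg.norm(d).round(4),"yaw err",((y-np.pi-th+np.pi)%(2*np.pi)-np.pi).round(3),"F cw-tangential on tool",(F[:2]@t).round(2),"radial",(F[:2]@u(th)).round(2),"M",M.round(2))
    for a in ths:
        q=np.r_[A+R*u(a),z];w=totool(y,q-p);r=-((a+np.pi-y+np.pi)%(2*np.pi)-np.pi)/np.radians(10)
        print(f"{a:.3f}: [[{w[0]:.4f}, {w[1]:.4f}, {w[2]:.4f}], {r:.2f}, 0.3],")
E
python3 - <<'E'
from h import *;from bench import robot
plan(robot,np.r_[-.183+.05,-.183+.1:.78:.085][:10])
E
```

```text
t 6.42 tcp [0.4614 0.1062 0.1096] rpy [3.141e+00 2.000e-03 2.953e+00] F [ 0.14 -0.38 -0.14] q6 -1.28 w 0.0343 ff 0.0
tcp angle -0.1851 handle~ -0.2771 r 0.1598 yaw err -0.003 F cw-tangential on tool -0.35 radial -0.21 M [ 0.01 -0.17 -0.03]
-0.133: [[-0.0000, -0.0083, 0.0006], -0.32, 0.3],
-0.083: [[-0.0007, -0.0163, 0.0006], -0.60, 0.3],
0.002: [[-0.0027, -0.0297, 0.0006], -1.09, 0.3],
0.087: [[-0.0058, -0.0430, 0.0006], -1.58, 0.3],
0.172: [[-0.0101, -0.0559, 0.0006], -2.06, 0.3],
0.257: [[-0.0154, -0.0684, 0.0006], -2.55, 0.3],
0.342: [[-0.0218, -0.0804, 0.0006], -3.04, 0.3],
0.427: [[-0.0291, -0.0918, 0.0006], -3.53, 0.3],
0.512: [[-0.0374, -0.1026, 0.0006], -4.01, 0.3],
0.597: [[-0.0466, -0.1126, 0.0006], -4.50, 0.3],
```

carry_out(steps=[[[0,-0.008,0],-0.3,0.3],[[-0.0007,-0.016,0],-0.6,0.3],[[-0.0027,-0.03,0],-1.1,0.3],[[-0.0058,-0.043,0],-1.6,0.3],[[-0.01,-0.056,0],-2.05,0.3],[[-0.0154,-0.0685,0],-2.55,0.3],[[-0.0218,-0.0805,0],-3.05,0.3],[[-0.029,-0.092,0],-3.55,0.3],[[-0.0374,-0.1025,0],-4.0,0.3],[[-0.0466,-0.1125,0],-4.5,0.3]])

```text
time: 7.68
tool_pos: [0.4857, -0.0127, 0.1099]
ee_rot: [3.141, 0.002, -2.541]
wrist_force: [-1.0, 1.7, 0.1]
width: 0.0333
finger_force: 1.1
```

Run:
```python
from h import *;from bench import robot
plan(robot,[.63,.66,.69,.71,.73,.745,.755,.765,.77,.775])
```

```text
t 7.67 tcp [ 0.4857 -0.0127  0.1099] rpy [ 3.141e+00  2.000e-03 -2.541e+00] F [-1.    1.66  0.06] q6 -2.32 w 0.0333 ff 1.1
tcp angle 0.5929 handle~ 0.5009 r 0.1602 yaw err 0.008 F cw-tangential on tool 1.93 radial -0.1 M [ 0.41  0.05 -0.07]
0.630: [[-0.0002, -0.0059, 0.0009], -0.17, 0.3],
0.660: [[-0.0005, -0.0107, 0.0009], -0.34, 0.3],
0.690: [[-0.0008, -0.0155, 0.0009], -0.51, 0.3],
0.710: [[-0.0011, -0.0187, 0.0009], -0.63, 0.3],
0.730: [[-0.0015, -0.0219, 0.0009], -0.74, 0.3],
0.745: [[-0.0018, -0.0243, 0.0009], -0.83, 0.3],
0.755: [[-0.0021, -0.0258, 0.0009], -0.89, 0.3],
0.765: [[-0.0023, -0.0274, 0.0009], -0.94, 0.3],
0.770: [[-0.0025, -0.0282, 0.0009], -0.97, 0.3],
0.775: [[-0.0026, -0.0290, 0.0009], -1.00, 0.3],
```

The wrist joint is nearing its limit (q6 is -2.32), so I'll finish the swing without turning further.

carry_out(steps=[[[-0.0002,-0.006,0.0005],0,0.3],[[-0.0005,-0.0107,0.0005],0,0.3],[[-0.0008,-0.0155,0.0005],0,0.3],[[-0.0011,-0.0187,0.0005],0,0.3],[[-0.0015,-0.021,0.0005],0,0.3],[[-0.0017,-0.023,0.0005],0,0.3],[[-0.0018,-0.0245,0.0005],0,0.3]])

```text
time: 8.55
tool_pos: [0.5002, -0.0323, 0.1079]
ee_rot: [3.141, -0.001, -2.544]
wrist_force: [-3.8, 1.2, 2.6]
width: 0.0329
finger_force: 1.8
```

Run:
```python
from h import *;from bench import robot
plan(robot,[.755,.765,.775])
```

```text
t 8.55 tcp [ 0.5002 -0.0323  0.1079] rpy [ 3.141e+00 -1.000e-03 -2.544e+00] F [-3.83  1.19  2.59] q6 -2.35 w 0.0329 ff 1.8
tcp angle 0.7448 handle~ 0.6528 r 0.1609 yaw err -0.147 F cw-tangential on tool 3.47 radial 2.01 M [0.39 0.57 0.07]
0.755: [[-0.0011, -0.0015, -0.0011], -0.90, 0.3],
0.765: [[-0.0014, -0.0031, -0.0011], -0.96, 0.3],
0.775: [[-0.0017, -0.0046, -0.0011], -1.02, 0.3],
```

carry_out(steps=[[[-0.0005,-0.001,-0.0005],0,0.3],[[-0.0008,-0.002,-0.001],0,0.3],[[-0.001,-0.003,-0.001],0,0.3]])

```text
time: 8.93
tool_pos: [0.5025, -0.0341, 0.1083]
ee_rot: [3.141, -0.001, -2.544]
wrist_force: [-4.7, 1.4, -1.3]
width: 0.033
finger_force: 2.4
```

Run:
```python
from h import *;from bench import robot
plan(robot,[.775])
```

```text
t 8.93 tcp [ 0.5025 -0.0341  0.1083] rpy [ 3.141e+00 -1.000e-03 -2.544e+00] F [-4.67  1.42 -1.28] q6 -2.35 w 0.033 ff 2.4
tcp angle 0.7632 handle~ 0.6712 r 0.1605 yaw err -0.166 F cw-tangential on tool 4.26 radial 2.39 M [0.37 0.8  0.11]
0.775: [[-0.0008, -0.0018, -0.0007], -1.02, 0.3],
```

carry_out(steps=[[[-0.0003,-0.001,0],0,0.3],[[-0.0006,-0.002,0],0,0.3],[[-0.001,-0.003,0],0,0.3]])

```text
time: 9.3
tool_pos: [0.5027, -0.0343, 0.108]
ee_rot: [3.134, -0.004, -2.543]
wrist_force: [-11.4, 5.7, 2.4]
width: 0.0331
finger_force: 5.7
```

Run:
```python
from h import *;from bench import robot
plan(robot,[.775])
```

```text
t 9.3 tcp [ 0.5027 -0.0343  0.108 ] rpy [ 3.134 -0.004 -2.543] F [-11.42   5.65   2.39] q6 -2.35 w 0.0331 ff 5.7
tcp angle 0.7644 handle~ 0.6724 r 0.1605 yaw err -0.166 F cw-tangential on tool 11.98 radial 4.33 M [1.1  1.86 0.2 ]
0.775: [[-0.0008, -0.0016, -0.0010], -1.01, 0.3],
```

The force rose to 12 N with no movement, so the handle is at its stop (TCP angle 0.764), having clicked back freely at 2–4 N. Now I'll drive clockwise.

Run:
```python
from h import *;from bench import robot
plan(robot,np.arange(.70,.15,-.06))
```

```text
t 9.3 tcp [ 0.5027 -0.0343  0.108 ] rpy [ 3.134 -0.004 -2.543] F [-11.42   5.65   2.39] q6 -2.35 w 0.0331 ff 5.7
tcp angle 0.7644 handle~ 0.6724 r 0.1605 yaw err -0.166 F cw-tangential on tool 11.98 radial 4.33 M [1.1  1.86 0.2 ]
0.700: [[0.0009, 0.0103, -0.0010], -0.58, 0.3],
0.640: [[0.0016, 0.0199, -0.0010], -0.24, 0.3],
0.580: [[0.0017, 0.0295, -0.0010], 0.10, 0.3],
0.520: [[0.0012, 0.0390, -0.0010], 0.45, 0.3],
0.460: [[0.0002, 0.0486, -0.0010], 0.79, 0.3],
0.400: [[-0.0014, 0.0581, -0.0010], 1.14, 0.3],
0.340: [[-0.0036, 0.0674, -0.0010], 1.48, 0.3],
0.280: [[-0.0063, 0.0766, -0.0010], 1.82, 0.3],
0.220: [[-0.0096, 0.0856, -0.0010], 2.17, 0.3],
0.160: [[-0.0134, 0.0944, -0.0010], 2.51, 0.3],
```

carry_out(steps=[[[0.0009,0.013,-0.001],0,0.3],[[0.0016,0.023,-0.001],0,0.3],[[0.0017,0.0325,-0.001],0.1,0.3],[[0.0012,0.042,-0.001],0.45,0.3],[[0.0002,0.0515,-0.001],0.8,0.3],[[-0.0014,0.061,-0.001],1.15,0.3],[[-0.0036,0.07,-0.001],1.5,0.3],[[-0.0063,0.079,-0.001],1.8,0.3],[[-0.0096,0.088,-0.001],2.15,0.3],[[-0.0134,0.097,-0.001],2.5,0.3]])

```text
time: 10.55
tool_pos: [0.4627, 0.0495, 0.1107]
ee_rot: [-3.135, 0.002, -2.984]
wrist_force: [1.5, -6.5, -0.3]
width: 0.033
finger_force: 3.9
```

Run:
```python
from h import *;from bench import robot
plan(robot,np.arange(.10,-.46,-.06))
```

```text
t 10.55 tcp [0.4627 0.0495 0.1107] rpy [-3.135e+00  2.000e-03 -2.984e+00] F [ 1.52 -6.54 -0.32] q6 -1.74 w 0.033 ff 3.9
tcp angle 0.1736 handle~ 0.0816 r 0.1582 yaw err -0.016 F cw-tangential on tool -6.7 radial -0.37 M [-1.38 -0.32  0.05]
0.100: [[0.0016, 0.0117, 0.0017], 0.33, 0.3],
0.040: [[0.0007, 0.0213, 0.0017], 0.67, 0.3],
-0.020: [[-0.0007, 0.0308, 0.0017], 1.02, 0.3],
-0.080: [[-0.0026, 0.0402, 0.0017], 1.36, 0.3],
-0.140: [[-0.0052, 0.0494, 0.0017], 1.70, 0.3],
-0.200: [[-0.0083, 0.0585, 0.0017], 2.05, 0.3],
-0.260: [[-0.0119, 0.0674, 0.0017], 2.39, 0.3],
-0.320: [[-0.0161, 0.0761, 0.0017], 2.74, 0.3],
-0.380: [[-0.0207, 0.0845, 0.0017], 3.08, 0.3],
-0.440: [[-0.0259, 0.0926, 0.0017], 3.42, 0.3],
```

carry_out(steps=[[[0.0016,0.0115,0.001],0.35,0.3],[[0.0007,0.0215,0.0015],0.65,0.3],[[-0.0007,0.031,0.0015],1.0,0.3],[[-0.0026,0.04,0.0015],1.35,0.3],[[-0.005,0.0495,0.0015],1.7,0.3],[[-0.0083,0.0585,0.0015],2.05,0.3],[[-0.012,0.0675,0.0015],2.4,0.3],[[-0.016,0.076,0.0015],2.75,0.3],[[-0.0207,0.0845,0.0015],3.1,0.3],[[-0.026,0.0925,0.0015],3.4,0.3]])

```text
time: 11.8
tool_pos: [0.4743, 0.145, 0.1104]
ee_rot: [-3.138, 0.006, 2.706]
wrist_force: [0.3, -8.8, 4.2]
width: 0.033
finger_force: 3.8
```

Run:
```python
from h import *;from bench import robot
plan(robot,np.arange(-.46,-.60,-.02))
```

```text
t 11.8 tcp [0.4743 0.145  0.1104] rpy [-3.138  0.006  2.706] F [ 0.28 -8.83  4.2 ] q6 -0.95 w 0.033 ff 3.8
tcp angle -0.4416 handle~ -0.5336 r 0.1595 yaw err 0.006 F cw-tangential on tool -7.86 radial -4.03 M [-1.53 -0.1   0.05]
-0.460: [[0.0004, 0.0029, 0.0014], 0.14, 0.3],
-0.480: [[0.0003, 0.0061, 0.0014], 0.25, 0.3],
-0.500: [[0.0001, 0.0093, 0.0014], 0.37, 0.3],
-0.520: [[-0.0001, 0.0125, 0.0014], 0.48, 0.3],
-0.540: [[-0.0004, 0.0157, 0.0014], 0.60, 0.3],
-0.560: [[-0.0008, 0.0189, 0.0014], 0.71, 0.3],
-0.580: [[-0.0012, 0.0221, 0.0014], 0.83, 0.3],
```

The nut is driving at 7–8 N. I'll swing back for the second stroke.

Run:
```python
from h import *;from bench import robot
plan(robot,[-.36,-.26,-.16,-.06,.04,.14,.24,.34,.44,.54])
```

```text
t 11.8 tcp [0.4743 0.145  0.1104] rpy [-3.138  0.006  2.706] F [ 0.28 -8.83  4.2 ] q6 -0.95 w 0.033 ff 3.8
tcp angle -0.4416 handle~ -0.5336 r 0.1595 yaw err 0.006 F cw-tangential on tool -7.86 radial -4.03 M [-1.53 -0.1   0.05]
-0.360: [[0.0000, -0.0130, 0.0014], -0.43, 0.3],
-0.260: [[-0.0020, -0.0289, 0.0014], -1.01, 0.3],
-0.160: [[-0.0056, -0.0445, 0.0014], -1.58, 0.3],
-0.060: [[-0.0107, -0.0597, 0.0014], -2.15, 0.3],
0.040: [[-0.0173, -0.0742, 0.0014], -2.72, 0.3],
0.140: [[-0.0253, -0.0881, 0.0014], -3.30, 0.3],
0.240: [[-0.0347, -0.1010, 0.0014], -3.87, 0.3],
0.340: [[-0.0453, -0.1130, 0.0014], -4.44, 0.3],
0.440: [[-0.0570, -0.1238, 0.0014], -5.02, 0.3],
0.540: [[-0.0698, -0.1335, 0.0014], -5.59, 0.3],
```

carry_out(steps=[[[0,-0.013,0.001],-0.45,0.3],[[-0.002,-0.029,0.001],-1.0,0.3],[[-0.0056,-0.0445,0.001],-1.6,0.3],[[-0.0107,-0.06,0.001],-2.15,0.3],[[-0.0173,-0.074,0.001],-2.7,0.3],[[-0.0253,-0.088,0.001],-3.3,0.3],[[-0.0347,-0.101,0.001],-3.85,0.3],[[-0.0453,-0.113,0.001],-4.45,0.3],[[-0.057,-0.124,0.001],-5.0,0.3],[[-0.07,-0.1335,0.001],-5.6,0.3]])

```text
time: 13.05
tool_pos: [0.4799, -0.0024, 0.1077]
ee_rot: [3.139, 0.0, -2.593]
wrist_force: [-2.2, 1.8, 0.7]
width: 0.0328
finger_force: 1.1
```

Run:
```python
from h import *;from bench import robot
plan(robot,[.58,.62,.66,.69,.71,.73])
```

```text
t 13.05 tcp [ 0.4799 -0.0024  0.1077] rpy [ 3.139  0.    -2.593] F [-2.16  1.81  0.74] q6 -2.24 w 0.0328 ff 1.1
tcp angle 0.5188 handle~ 0.4268 r 0.1596 yaw err 0.03 F cw-tangential on tool 2.64 radial 0.97 M [ 0.35  0.29 -0.02]
0.580: [[0.0004, -0.0098, -0.0013], -0.18, 0.3],
0.620: [[0.0000, -0.0162, -0.0013], -0.41, 0.3],
0.660: [[-0.0006, -0.0225, -0.0013], -0.64, 0.3],
0.690: [[-0.0012, -0.0273, -0.0013], -0.81, 0.3],
0.710: [[-0.0017, -0.0305, -0.0013], -0.93, 0.3],
0.730: [[-0.0022, -0.0336, -0.0013], -1.04, 0.3],
```

carry_out(steps=[[[0.0003,-0.01,-0.001],0,0.3],[[0,-0.0162,-0.001],0,0.3],[[-0.0006,-0.0225,-0.001],0,0.3],[[-0.0012,-0.0273,-0.001],0,0.3],[[-0.002,-0.032,-0.001],0,0.3],[[-0.0025,-0.035,-0.001],0,0.3]])

```text
time: 13.8
tool_pos: [0.5009, -0.0323, 0.1084]
ee_rot: [-3.141, -0.0, -2.597]
wrist_force: [-3.4, 1.8, -0.1]
width: 0.0323
finger_force: 1.4
```

Run:
```python
from h import *;from bench import robot
plan(robot,[.71,.68,.66,.64,.62,.60,.58,.56,.54,.52])
```

```text
t 13.8 tcp [ 0.5009 -0.0323  0.1084] rpy [-3.141 -0.    -2.597] F [-3.38  1.77 -0.08] q6 -2.29 w 0.0323 ff 1.4
tcp angle 0.7481 handle~ 0.6561 r 0.1604 yaw err -0.203 F cw-tangential on tool 3.59 radial 1.27 M [0.24 0.42 0.11]
0.710: [[0.0007, 0.0061, -0.0006], -0.95, 0.3],
0.680: [[0.0015, 0.0108, -0.0006], -0.77, 0.3],
0.660: [[0.0019, 0.0140, -0.0006], -0.66, 0.3],
0.640: [[0.0022, 0.0172, -0.0006], -0.55, 0.3],
0.620: [[0.0025, 0.0204, -0.0006], -0.43, 0.3],
0.600: [[0.0027, 0.0235, -0.0006], -0.32, 0.3],
0.580: [[0.0028, 0.0267, -0.0006], -0.20, 0.3],
0.560: [[0.0029, 0.0299, -0.0006], -0.09, 0.3],
0.540: [[0.0029, 0.0331, -0.0006], 0.03, 0.3],
0.520: [[0.0029, 0.0363, -0.0006], 0.14, 0.3],
```

carry_out(steps=[[[0.0007,0.006,0],0,0.3],[[0.0013,0.0095,0],0,0.3],[[0.0017,0.012,0],0,0.3],[[0.002,0.0145,0],0,0.3],[[0.0022,0.017,0],0,0.3],[[0.0024,0.0195,0],0,0.3],[[0.0026,0.022,0],0,0.3],[[0.0027,0.0245,0],0,0.3],[[0.0028,0.027,0],0,0.3]])

```text
time: 14.92
tool_pos: [0.4842, -0.0101, 0.1084]
ee_rot: [3.141, -0.0, -2.597]
wrist_force: [0.5, -2.7, 0.4]
width: 0.0331
finger_force: 0.8
```

Run:
```python
from h import *;from bench import robot
plan(robot,[.57,.555,.54,.525,.51,.495,.48,.465,.45,.435])
```

```text
t 14.93 tcp [ 0.4842 -0.0101  0.1084] rpy [ 3.141 -0.    -2.597] F [ 0.53 -2.66  0.39] q6 -2.25 w 0.0331 ff 0.8
tcp angle 0.5745 handle~ 0.4825 r 0.16 yaw err -0.029 F cw-tangential on tool -2.52 radial 1.0 M [-0.24 -0.12  0.03]
0.570: [[0.0000, 0.0007, -0.0006], -0.14, 0.3],
0.555: [[0.0001, 0.0031, -0.0006], -0.06, 0.3],
0.540: [[0.0001, 0.0055, -0.0006], 0.03, 0.3],
0.525: [[0.0000, 0.0079, -0.0006], 0.11, 0.3],
0.510: [[-0.0000, 0.0103, -0.0006], 0.20, 0.3],
0.495: [[-0.0001, 0.0127, -0.0006], 0.29, 0.3],
0.480: [[-0.0003, 0.0151, -0.0006], 0.37, 0.3],
0.465: [[-0.0004, 0.0175, -0.0006], 0.46, 0.3],
0.450: [[-0.0007, 0.0199, -0.0006], 0.54, 0.3],
0.435: [[-0.0009, 0.0223, -0.0006], 0.63, 0.3],
```

Still in the fallback (2.5 N). Carrying on slowly.

carry_out(steps=[[[0.0001,0.003,0],0,0.3],[[0.0001,0.0055,0],0.05,0.3],[[0,0.008,0],0.1,0.3],[[0,0.0105,0],0.2,0.3],[[0,0.0125,0],0.3,0.3],[[-0.0003,0.015,0],0.35,0.3],[[-0.0004,0.0175,0],0.45,0.3],[[-0.0007,0.02,0],0.55,0.3],[[-0.001,0.0225,0],0.6,0.3],[[-0.0012,0.025,0],0.7,0.3]])

```text
time: 16.18
tool_pos: [0.4731, 0.0101, 0.1083]
ee_rot: [-3.138, -0.0, -2.721]
wrist_force: [2.3, -7.3, -1.7]
width: 0.033
finger_force: 3.8
```

Run:
```python
from h import *;from bench import robot
plan(robot,[.405,.39,.375,.36,.345,.33,.315,.30,.285,.27])
```

```text
t 16.18 tcp [0.4731 0.0101 0.1083] rpy [-3.138 -0.    -2.721] F [ 2.26 -7.3  -1.68] q6 -2.09 w 0.033 ff 3.8
tcp angle 0.4303 handle~ 0.3383 r 0.16 yaw err -0.009 F cw-tangential on tool -7.58 radial 0.99 M [-1.2  -0.6   0.02]
0.405: [[0.0000, 0.0040, -0.0007], 0.09, 0.3],
0.390: [[-0.0001, 0.0064, -0.0007], 0.18, 0.3],
0.375: [[-0.0001, 0.0088, -0.0007], 0.26, 0.3],
0.360: [[-0.0003, 0.0112, -0.0007], 0.35, 0.3],
0.345: [[-0.0004, 0.0136, -0.0007], 0.44, 0.3],
0.330: [[-0.0006, 0.0160, -0.0007], 0.52, 0.3],
0.315: [[-0.0009, 0.0184, -0.0007], 0.61, 0.3],
0.300: [[-0.0011, 0.0208, -0.0007], 0.69, 0.3],
0.285: [[-0.0015, 0.0232, -0.0007], 0.78, 0.3],
0.270: [[-0.0018, 0.0256, -0.0007], 0.86, 0.3],
```

carry_out(steps=[[[0,0.003,0],0.05,0.3],[[0,0.005,0],0.15,0.3],[[-0.0001,0.007,0],0.2,0.3],[[-0.0001,0.009,0],0.25,0.3],[[-0.0003,0.011,0],0.35,0.3],[[-0.0004,0.013,0],0.4,0.3],[[-0.0005,0.015,0],0.5,0.3],[[-0.0007,0.017,0],0.55,0.3],[[-0.0009,0.0185,0],0.6,0.3],[[-0.001,0.02,0],0.65,0.3]])

```text
time: 17.42
tool_pos: [0.4658, 0.0288, 0.1083]
ee_rot: [-3.138, 0.0, -2.834]
wrist_force: [3.0, -6.8, -2.0]
width: 0.0331
finger_force: 3.8
```

Run:
```python
from h import *;from bench import robot
plan(robot,np.arange(.30,.17,-.0125))
```

```text
t 17.43 tcp [0.4658 0.0288 0.1083] rpy [-3.138  0.    -2.834] F [ 2.95 -6.78 -2.  ] q6 -1.94 w 0.0331 ff 3.8
tcp angle 0.3048 handle~ 0.2128 r 0.1601 yaw err 0.003 F cw-tangential on tool -7.35 radial -0.78 M [-1.17 -0.59 -0.01]
0.300: [[-0.0001, 0.0008, -0.0007], 0.04, 0.3],
0.287: [[-0.0001, 0.0028, -0.0007], 0.12, 0.3],
0.275: [[-0.0002, 0.0048, -0.0007], 0.19, 0.3],
0.262: [[-0.0003, 0.0068, -0.0007], 0.26, 0.3],
0.250: [[-0.0004, 0.0088, -0.0007], 0.33, 0.3],
0.237: [[-0.0005, 0.0108, -0.0007], 0.40, 0.3],
0.225: [[-0.0006, 0.0127, -0.0007], 0.47, 0.3],
0.212: [[-0.0008, 0.0147, -0.0007], 0.55, 0.3],
0.200: [[-0.0010, 0.0167, -0.0007], 0.62, 0.3],
0.187: [[-0.0013, 0.0187, -0.0007], 0.69, 0.3],
0.175: [[-0.0015, 0.0207, -0.0007], 0.76, 0.3],
```

carry_out(steps=[[[0,0.003,0],0.1,0.3],[[-0.0001,0.0055,0],0.2,0.3],[[-0.0002,0.008,0],0.3,0.3],[[-0.0003,0.0105,0],0.38,0.3],[[-0.0004,0.013,0],0.47,0.3],[[-0.0006,0.015,0],0.55,0.3],[[-0.0008,0.017,0],0.62,0.3],[[-0.001,0.019,0],0.7,0.3],[[-0.0012,0.0205,0],0.75,0.3],[[-0.0015,0.022,0],0.8,0.3]])

```text
time: 18.68
tool_pos: [0.4607, 0.0502, 0.1083]
ee_rot: [-3.138, 0.001, -2.973]
wrist_force: [2.2, -6.9, -2.5]
width: 0.0332
finger_force: 3.7
```

Run:
```python
from h import *;from bench import robot
plan(robot,[.15])
```

```text
t 18.68 tcp [0.4607 0.0502 0.1083] rpy [-3.138e+00  1.000e-03 -2.973e+00] F [ 2.22 -6.94 -2.52] q6 -1.75 w 0.0332 ff 3.7
tcp angle 0.1668 handle~ 0.0748 r 0.16 yaw err 0.001 F cw-tangential on tool -7.21 radial -1.04 M [-1.14 -0.63  0.02]
0.150: [[-0.0001, 0.0027, -0.0007], 0.10, 0.3],
```

carry_out(steps=[[[0,0.003,0],0.1,0.3],[[-0.0001,0.0055,0],0.2,0.3],[[-0.0002,0.008,0],0.3,0.3],[[-0.0003,0.0105,0],0.38,0.3],[[-0.0004,0.013,0],0.47,0.3],[[-0.0006,0.015,0],0.55,0.3],[[-0.0008,0.017,0],0.62,0.3],[[-0.001,0.019,0],0.7,0.3],[[-0.0012,0.0205,0],0.75,0.3],[[-0.0015,0.022,0],0.8,0.3]])

```text
time: 19.92
tool_pos: [0.4586, 0.0721, 0.1083]
ee_rot: [-3.138, 0.002, -3.113]
wrist_force: [2.6, -7.0, -2.1]
width: 0.0328
finger_force: 3.7
```

Run:
```python
from h import *;from bench import robot
plan(robot,[.01])
```

```text
t 19.93 tcp [0.4586 0.0721 0.1083] rpy [-3.138e+00  2.000e-03 -3.113e+00] F [ 2.62 -6.98 -2.13] q6 -1.56 w 0.0328 ff 3.7
tcp angle 0.0294 handle~ -0.0626 r 0.1599 yaw err -0.001 F cw-tangential on tool -7.05 radial -2.41 M [-1.13 -0.74  0.04]
0.010: [[0.0000, 0.0031, -0.0007], 0.11, 0.3],
```

carry_out(steps=[[[0,0.003,0],0.1,0.3],[[-0.0001,0.0055,0],0.2,0.3],[[-0.0002,0.008,0],0.3,0.3],[[-0.0003,0.0105,0],0.38,0.3],[[-0.0004,0.013,0],0.47,0.3],[[-0.0006,0.015,0],0.55,0.3],[[-0.0008,0.017,0],0.62,0.3],[[-0.001,0.019,0],0.7,0.3],[[-0.0012,0.0205,0],0.75,0.3],[[-0.0015,0.022,0],0.8,0.3]])

```text
time: 21.18
tool_pos: [0.4595, 0.0939, 0.1083]
ee_rot: [-3.138, 0.003, 3.031]
wrist_force: [3.6, -7.9, -1.8]
width: 0.033
finger_force: 3.6
```

Run:
```python
from h import *;from bench import robot
plan(robot,[-.13])
```

```text
t 21.18 tcp [0.4595 0.0939 0.1083] rpy [-3.138e+00  3.000e-03  3.031e+00] F [ 3.64 -7.92 -1.78] q6 -1.38 w 0.033 ff 3.6
tcp angle -0.1073 handle~ -0.1993 r 0.1599 yaw err -0.004 F cw-tangential on tool -7.48 radial -4.47 M [-1.25 -0.77  0.13]
-0.130: [[0.0001, 0.0036, -0.0007], 0.11, 0.3],
```

carry_out(steps=[[[-0.0003,0.003,0],0.1,0.3],[[-0.0005,0.0055,0],0.2,0.3],[[-0.0007,0.008,0],0.3,0.3],[[-0.0009,0.0105,0],0.38,0.3],[[-0.0011,0.013,0],0.47,0.3],[[-0.0014,0.015,0],0.55,0.3],[[-0.0016,0.017,0],0.62,0.3],[[-0.0018,0.019,0],0.7,0.3],[[-0.002,0.0205,0],0.75,0.3],[[-0.0022,0.022,0],0.8,0.3]])

```text
time: 22.42
tool_pos: [0.463, 0.113, 0.1081]
ee_rot: [-3.132, 0.002, 2.89]
wrist_force: [1.1, -13.9, -0.0]
width: 0.0331
finger_force: 6.7
```

Run:
```python
from h import *;from bench import robot
plan(robot,[-.27])
```

```text
t 22.43 tcp [0.463  0.113  0.1081] rpy [-3.132e+00  2.000e-03  2.890e+00] F [  1.08 -13.91  -0.03] q6 -1.19 w 0.0331 ff 6.7
tcp angle -0.2285 handle~ -0.3205 r 0.1596 yaw err -0.023 F cw-tangential on tool -13.31 radial -4.2 M [-2.5  -0.29  0.14]
-0.270: [[0.0004, 0.0066, -0.0009], 0.11, 0.3],
```

The force climbed to 13.3 N tangential at handle about -0.30, clear of the stop, so the nut has met the collar. I'll hold briefly to read the steady pull.

```bash
cat >> h.py <<'E'
def pull(robot):
    o,p,y=state(robot);F=np.array(o["wrist_force"]);M=o["wrist_torque"];r=p[:2]-A
    print("pull by torque",((r[0]*F[1]-r[1]*F[0]+M[2])/.16).round(2),"w/o Mz",((r[0]*F[1]-r[1]*F[0])/.16).round(2),"Mz",round(M[2],3),"angle",np.arctan2(-r[1],-r[0]).round(4))
E
python3 -c "
from h import *;from bench import robot
pull(robot)"
```

```text
t 22.43 tcp [0.463  0.113  0.1081] rpy [-3.132e+00  2.000e-03  2.890e+00] F [  1.08 -13.91  -0.03] q6 -1.19 w 0.0331 ff 6.7
pull by torque 14.13 w/o Mz 13.28 Mz 0.137 angle -0.2285
```

carry_out(steps=[[[0,0,0],0,0.3],[[0,0,0],0,0.3]])

```text
time: 22.68
tool_pos: [0.4631, 0.1131, 0.1081]
ee_rot: [-3.133, 0.002, 2.891]
wrist_force: [1.9, -12.7, 0.3]
width: 0.0333
finger_force: 6.4
```

```bash
python3 -c "
from h import *;from bench import robot
pull(robot)"
```

```text
t 22.68 tcp [0.4631 0.1131 0.1081] rpy [-3.133e+00  2.000e-03  2.891e+00] F [  1.94 -12.71   0.26] q6 -1.19 w 0.0333 ff 6.4
pull by torque 12.8 w/o Mz 11.91 Mz 0.144 angle -0.2293
```

carry_out(steps=[[[0,0.001,0],0.05,0.3],[[0,0.002,0],0.08,0.3],[[0,0.003,0],0.12,0.3],[[0,0.004,0],0.15,0.3]])

```text
time: 23.18
tool_pos: [0.4639, 0.1162, 0.1081]
ee_rot: [-3.131, 0.002, 2.864]
wrist_force: [1.6, -15.9, 0.2]
width: 0.0332
finger_force: 7.4
```

```bash
python3 -c "
from h import *;from bench import robot
pull(robot)"
```

```text
t 23.18 tcp [0.4639 0.1162 0.1081] rpy [-3.131e+00  2.000e-03  2.864e+00] F [  1.59 -15.87   0.2 ] q6 -1.16 w 0.0332 ff 7.4
pull by torque 15.76 w/o Mz 14.94 Mz 0.13 angle -0.2494
```

carry_out(steps=[[[0,0,0],0,0.3],[[0,0,0],0,0.3],[[0,0,0],0,0.3]])

```text
time: 23.55
tool_pos: [0.4639, 0.1163, 0.1081]
ee_rot: [-3.131, 0.002, 2.864]
wrist_force: [1.0, -14.7, -0.1]
width: 0.033
finger_force: 7.1
```

```bash
python3 -c "
from h import *;from bench import robot
pull(robot)"
```

```text
t 23.55 tcp [0.4639 0.1163 0.1081] rpy [-3.131e+00  2.000e-03  2.864e+00] F [  0.96 -14.71  -0.06] q6 -1.16 w 0.033 ff 7.1
pull by torque 15.07 w/o Mz 13.98 Mz 0.175 angle -0.25
```

carry_out(steps=[[[0,0.0004,0],0,0.3],[[0,0.0008,0],0,0.3],[[0,0.0012,0],0.05,0.3],[[0,0.0012,0],0.05,0.3],[[0,0.0012,0],0.05,0.3]])

```text
time: 24.18
tool_pos: [0.4642, 0.1172, 0.1081]
ee_rot: [-3.131, 0.002, 2.855]
wrist_force: [0.2, -16.1, -0.5]
width: 0.0328
finger_force: 7.4
```

```bash
python3 -c "
from h import *;from bench import robot
pull(robot)"
```

```text
t 24.18 tcp [0.4642 0.1172 0.1081] rpy [-3.131e+00  2.000e-03  2.855e+00] F [  0.21 -16.06  -0.48] q6 -1.15 w 0.0328 ff 7.4
pull by torque 16.3 w/o Mz 15.43 Mz 0.139 angle -0.2559
```

The steady pull is about 15.5 N. Now I'll ease off, open the jaws and lift clear.

carry_out(steps=[[[0,-0.003,0],0,0.3],[[0,-0.006,0],0,0.3],[[0,-0.009,0],0,0.3],[[0,-0.009,0],0,0.0],[[0,-0.009,0],0,-0.1],[[0,-0.009,-0.02],0,-0.1],[[0,-0.009,-0.06],0,-0.1],[[0,-0.009,-0.11],0,-0.1],[[0.03,-0.009,-0.14],0,-0.1],[[0.08,-0.009,-0.15],0,-0.1]])

```text
time: 25.42
tool_pos: [0.3852, 0.1374, 0.2606]
ee_rot: [3.138, 0.002, 2.857]
wrist_force: [0.4, 0.4, 0.3]
width: 0.0519
finger_force: 0.0
```

Run:
```python
from h import *;from bench import robot
pull(robot)
s=robot.snapshot("scene");cv2.imwrite("pics/c6.png",cv2.resize(s["image"][100:340,130:490],None,fx=2.2,fy=2.2,interpolation=cv2.INTER_CUBIC)[:,:,::-1])
```

```text
t 25.43 tcp [0.3852 0.1374 0.2606] rpy [3.138e+00 2.000e-03 2.857e+00] F [0.44 0.37 0.29] q6 -1.08 w 0.0519 ff 0.0
pull by torque -0.54 w/o Mz -0.71 Mz 0.027 angle -0.254
```

View pics/c6.png

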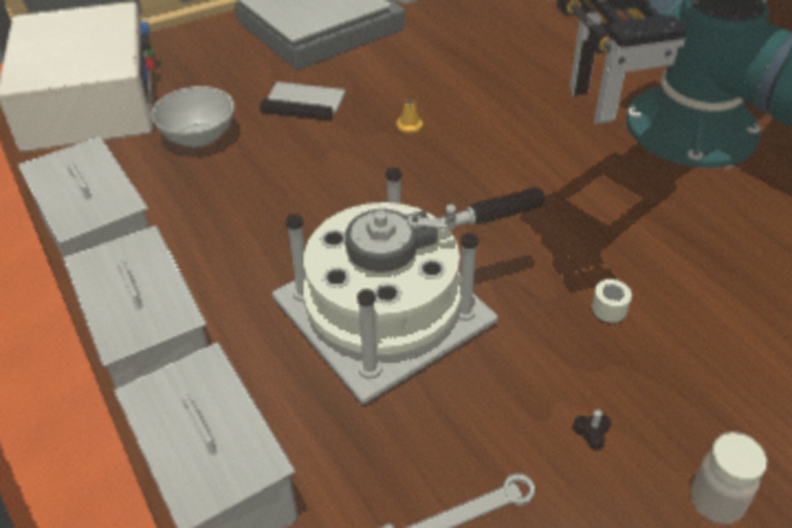

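The hand is clear and reading no force. The pin at (451,215) is on the tightening (near) side of the rod, and the other items sit undisturbed. Handing in.

```bash
python3 -c "
from bench import robot
print(robot.close_job())"
```

```text
the job is handed in; nothing more can be done
None
```

I handed the job in: the lever is on tightening, the handle clicked freely back to its stop, and the nut is tight at a measured pull of about 15.5 N (highest reading 16.3 N). The hand is clear and the other items look undisturbed; the hand-in gave no verdict.

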